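# Lock the spare battery into its charging well

## Task

Charge the spare battery: lift the dust cover off the charger by its knob and set it down flat on the mat beyond the charger, then slowly press the battery down against its spring contacts until you feel the hard stop, and keep it firmly there, without ramming it, while the slow spring lock slides over its step. Let the lock run by itself and let go only when it is fully home.

Things in the scene. Friction and masses are not known exactly. Their poses are not given: they have to be found in the camera images.
- bench_mat: thin fixed teal-grey mat, 424 x 98 x 2 mm, on the free strip of the side table in front of the big console. Origin: centre of its underside, z = 0; x runs along the strip away from the robot, y towards the open front edge. Room for the cover is on its part beyond the charger (+x).
- charger: white charger with grey plinth, fixed on the mat, 68 mm high. Origin on its underside: it spans x -61.5 to +49.5 mm, y -34.5 to +34.5 mm. Its open well, centred at x = +8 mm, is 71 x 57 mm inside, walls 6 mm and its rim at 68 mm. At the -x end (towards the robot) is the closed housing of the spring lock.
- well_rim (a point): centre of the well's mouth at rim height (charger x = +8 mm, z = 68 mm).
- battery: loose battery, 68 (x) x 54 (y) x 40 mm high, 0.3 kg, black, grey top with blue field; axes as the charger; origin: centre of its underside. At its -x end the top is cut down to a step 14 mm long, 28 mm high. Spring contacts carry it 21 mm above the charger's underside; 6 to 12 N push it down. The hard stop is 5 to 17 mm lower (adjustable, not measured: feel for it, at 10 to 15 mm/s).
- battery_top (a point): point on the flat top of the battery to press on, 40 mm above its underside, near its middle (3 mm towards +x).
- lock_slide (a joint): spring lock, in m: 0 = fully home, bolt 10 mm over the battery's step; about 0.010 to 0.012 as it waits against the battery's end. With the battery on its stop it has 1.5 mm of room over the step, and its spring (3 N) and oil damper bring it home in about 3 s. Let go early, the battery rises and pinches it part way. Its orange tab in the housing roof moves with it, towards the well.
- cover: loose dust cover, light grey plate 79 x 67 x 5 mm with a lip below (66 x 52 mm, 4 mm deep) that sits in the well's mouth, and a black knob in the middle. About 90 g. Origin: centre of the lip's underside; z up. Plate top 9 mm, knob 24 mm in diameter from 23 to 41 mm above the origin, on a thinner neck.
- cover_knob (a point): grip point on the knob's axis, 34 mm above the cover's origin.

How it is judged:
On the way, in this order (a step that is already met when the one before it is completed fails the run):
1. the dust cover is lowered flat onto the mat or table beside the charger, still in the hand as it touches down (height (world z) of cover between -0.004 and 0.012 m and angle between cover's own z axis and vertical below 0.1 rad and contact force between the fingers and cover above 0.3 N), for 0.1 s.
2. the battery is held pressed down in the well by the fingers as the lock arrives fully home (z of battery in the frame of charger below 0.0185 m and contact force between the fingers and battery above 3 N and value of joint lock_slide below 0.0015 m), for 0.1 s.
At the end, for the whole second after the job is handed in: The battery sits locked in its well: lock within 1.5 mm of fully home, battery down under the bolt (underside 2 to 18.5 mm above the charger's underside) and level; the cover lies flat and still on the mat or table (its lip within 12 mm of the table's height, tilt under 0.1 rad) (height (world z) of cover between -0.004 and 0.012 m and angle between cover's own z axis and vertical below 0.1 rad and linear speed of each of cover, battery below 0.02 m/s and value of joint lock_slide below 0.0015 m and z of battery in the frame of charger between 0.002 and 0.0185 m and angle between battery's own z axis and vertical below 0.05 rad); the robot touches nothing.
It fails at once if the battery is rammed: more than 45 N from the fingers (contact force between the fingers and battery above 45 N).
It fails at once if the lock slide is pushed by the robot (over 3 N) instead of running by itself (contact force between the arm and lock_slide above 3 N).
It also fails if it takes over 48 s, if anything falls off the work surface, if the arm or the gripper's body presses on something with over 40 N, if the wrist force passes 120 N, or if a joint passes its speed limit or range.

## Robot

A 6-joint arm with a two-finger parallel gripper is mounted at the origin on a cart in front of the work surface, level with it; the furniture and walls round the work are solid. World frame = base frame: x ahead of the robot, y to its left, z up, the work surface at z = 0. Lengths are in m, angles in rad, forces in N, time in s.
With the tool pointing down it reaches from about 0.35 to 0.85 m from the base axis. Payload 8.1 kg.
Tool frame: the origin (TCP) lies on the centre line of the jaws, within the pads' length; the fingertips stand robot.tips_ahead ahead of it and the grasp point (between the pads) lies 6 mm ahead of it (robot.tips_ahead is the distance from the TCP to the fingertips, in m); z points along the fingers, y is the line along which they close (so a half turn about z gives the same grasp; the last joint's range is limited). The gripper opens to 93 mm and grips with 3 to 60 N. Pads are 15 mm wide; open, the fingers measure 128 mm over their backs; the gripper's body (75 mm by 188 mm) begins 65 mm behind the grasp point.
Start: joints at [-1.274, 0.13, 1.488, -0, 1.523, -0.085], TCP at [0.224, -0.557, 0.244] pointing down, gripper open.
Joint ranges: [-2.96, 2.96], [-0.89, 2.26], [0.02, 2.5], [-1.34, 4.48], [0, 2.73], [-2.66, 2.66]. Speed limits (rad/s): [2.39, 2.39, 2.79, 3.14, 3.14, 3.14].

## Interface

Orientations are given as a rotation vector (axis times angle).
In Python, from plant import robot gives the robot as it stands.
- The arm moves only by the tool apply_moves, never from a script. Its arguments are lists of equal length, an entry for each row: "delta_pos": the shift along the tool's x, y, z in cm, a list of three; "twist": the turn about the tool's z in rad. A call has 1 to 8 rows; each row shifts and turns the commanded pose from where the row before left it, along the tool's axes as they then stand; what a row does not reach is not made up. A row lasts 1/8 s, in which the tool goes at most 62.5 mm and 10.7 degrees, less where a joint would pass 70% of its speed; a pose out of reach is approached as far as the arm can. A call with a gripper value outside its range is refused whole. "gripper" is the finger opening in cm, from 0 to 9.3, set as the call begins (left out, the last holds). The fingers move at their own pace and stop on an object; "squeeze" is the grip in N (left out, the last holds). Time passes only in rows, so rows that do not move let the fingers close. It gives the time, the measured TCP pose, the force, the opening and the grip force at its end, in the units of the state.
- robot.read_state(): the state, without advancing time (a new reading comes with each control period).
- robot.read_camera(name): name is "scene" or "top" or "wrist"; returns a dict with "frame" (480x640x3 uint8, red, green, blue), "vertical_fov" (degrees; the focal length in pixels is half the picture's height over the tangent of half this angle, whatever the lens; pixels are square), "cx", "cy" (the principal point, pixels), "k1" (the pictures are not rectified: a ray, as slopes to the right and down, at radius r is drawn at 1 + k1 r^2 times it, then the intrinsics apply), "R" (3x3) and "t" (3): a world point X has camera coordinates R X + t. Camera axes: x right, y down, z forward; pixel columns grow to the right and rows downward; lengths in m; the calibration is good to about 2 mm. A picture is of the moment at which its call begins. There is no depth.
- robot.close_job(): hands the job in; it is judged then, once.
The state is a dict: "t": time; "q": joint angles; "dq": joint speeds; "joint_torque": joint torques, N m; "tool_pos": TCP position; "orientation": TCP orientation; "force": force on the tool from outside, world axes, zero at the start; "wrist_torque": the same for the moment, N m; "opening": finger opening in m; "gripper_force": force on a finger pad.
Only numpy, scipy, OpenCV 4.12 (cv2) and the standard library are available. Lean on these libraries where they do the work, as an engineer would, in place of code of your own. Each camera call takes 0.05 s, during which the arm holds its last target. There are 200 camera calls.

## Working session

There is one attempt and no reset: what is moved stays moved. The work goes in short steps, Python scripts to look and compute and a tool call to move; the robot and the scene stay as the last step left them, time stands still between calls to the robot, and variables do not carry over. Pictures are saved under pics/ and viewed, at most 10 in all, crops included, and the job is handed in when it is done.

Besides the shell and the picture viewer there is one more tool, called after "Request:" by a JSON object that holds its "method" and its "body", one argument or row to a line. apply_moves: Moves the arm, as the interface text tells. Its arguments: {"type":"object","properties":{"delta_pos":{"type":"array"},"twist":{"type":"array"},"gripper":{"type":"number"},"squeeze":{"type":"number"}},"required":["delta_pos","twist"]}

```bash
mkdir -p pics; ls; python3 - <<'E'
from plant import robot
import cv2,numpy as np
print(robot.tips_ahead); s=robot.read_state(); print({k:np.round(v,4).tolist() for k,v in s.items()})
for n in("scene","top"):
    c=robot.read_camera(n); cv2.imwrite(f"pics/{n}0.png",c["frame"][:,:,::-1]); print(n,c["vertical_fov"],c["cx"],c["cy"],c["k1"],np.round(c["R"],3).tolist(),c["t"])
E
```

```text
pics
0.025
{'t': 0.0, 'q': [-1.2744, 0.1311, 1.4893, 0.0, 1.523, -0.0854], 'dq': [0.0003, -0.0015, -0.0009, 0.0002, -0.0009, 0.0003], 'joint_torque': [0.0015, -55.984, -49.1756, 0.0768, 0.0357, -0.0001], 'tool_pos': [0.2234, -0.5563, 0.2426], 'orientation': [-3.0827, -0.5957, 0.0003], 'force': [-0.0646, -0.1831, -0.0577], 'wrist_torque': [-0.0195, 0.0155, 0.0038], 'gripper_force': 0.0, 'opening': 0.0928}
scene 43.14799297230195 320.78396811721166 237.62523815431877 -0.033708543453919194 [[-0.831, -0.556, -0.011], [-0.407, 0.622, -0.669], [0.379, -0.551, -0.743]] [0.44098913 0.16622655 0.82680446]
top 43.03861133613039 326.25059044575505 241.41402666476708 -0.03703303809354335 [[0.005, -1.0, -0.001], [-0.982, -0.005, -0.187], [0.187, 0.002, -0.982]] [0.12960371 0.44850814 0.85876833]
```

View pics/scene0.png

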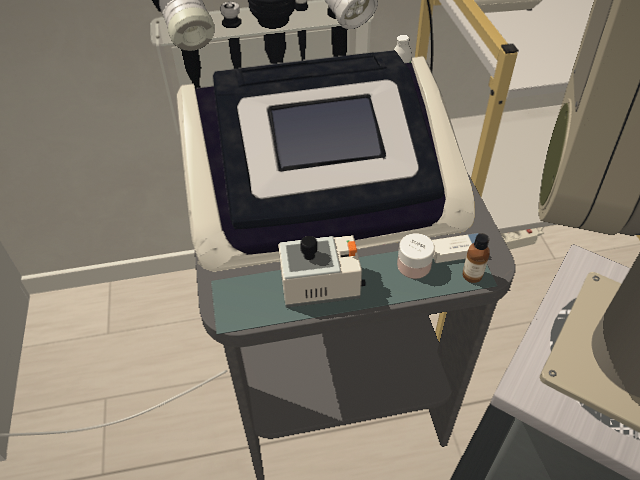

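View pics/top0.png

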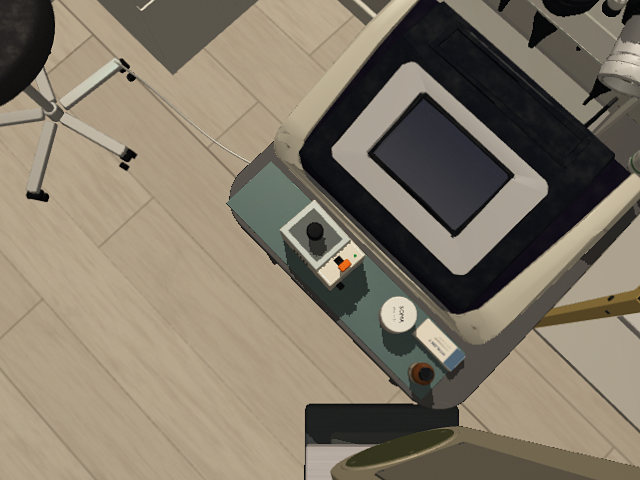

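The scene view shows the charger with its cover at about (318,268) and knob at (309,245). In the top view the charger is at about (320,243), the knob at (315,231) and the orange tab at (343,265). The free mat lies to the upper left, around (265,195). I'll zoom in on both views.

```bash
python3 - <<'E'
import cv2
a=cv2.imread("pics/top0.png")[155:305,220:400]; cv2.imwrite("pics/topc.png",cv2.resize(a,None,fx=4,fy=4,interpolation=cv2.INTER_CUBIC))
a=cv2.imread("pics/scene0.png")[220:340,200:380]; cv2.imwrite("pics/scenec.png",cv2.resize(a,None,fx=4,fy=4,interpolation=cv2.INTER_CUBIC))
E
```

```text
(no output)
```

View pics/topc.png

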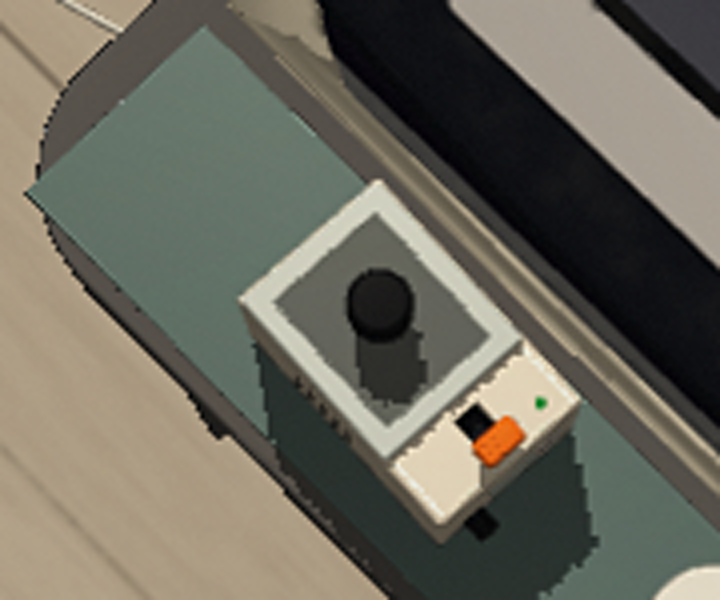

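View pics/scenec.png

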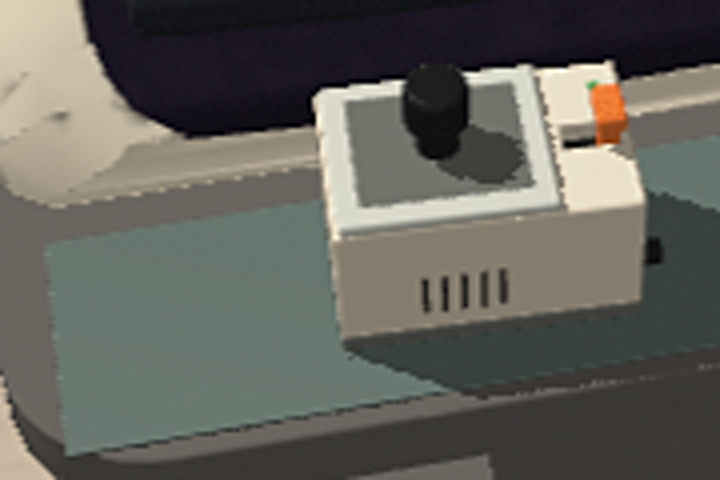

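Corners in the crops: the cover plate's four corners, the knob top and the mat's far corners are sharp in both views. I'll fit the poses now.

```bash
cat > h.py <<'E'
import numpy as np
from scipy.optimize import least_squares
from plant import robot
def proj(c,X):
    p=np.atleast_2d(X)@np.array(c["R"]).T+np.array(c["t"]); s=p[:,:2]/p[:,2:]
    f=240/np.tan(np.radians(c["vertical_fov"]/2)); s=s*(1+c["k1"]*(s**2).sum(1,keepdims=True))
    return s*f+[c["cx"],c["cy"]]
def loc(p,L):
    c,s=np.cos(p[2]),np.sin(p[2]); L=np.array(L,float)
    return np.c_[p[0]+c*L[:,0]-s*L[:,1],p[1]+s*L[:,0]+c*L[:,1],L[:,2]]
def ray(c,uv,z):
    return least_squares(lambda v:proj(c,[v[0],v[1],z])[0]-uv,[.5,-.2]).x
E
python3 - <<'E'
from h import *
T=robot.read_camera("top");S=robot.read_camera("scene")
t=lambda a:np.array(a)/4+[220,155]; s=lambda a:np.array(a)/4+[200,220]
# cover: order (+x,-y),( -x,-y),(-x,+y),(+x,+y), knob top
L=[(.0395,-.0335,.075),(-.0395,-.0335,.075),(-.0395,.0335,.075),(.0395,.0335,.075),(0,0,.107)]
ut=t([(378,182),(520,342),(388,458),(240,298),(380,303)]); us=s([(316,93),(532,67),(563,208),(343,233),(436,80)])
for nm,f in (("both",lambda p:np.r_[proj(T,loc(p,L))-ut,proj(S,loc(p,L))-us].ravel()),("top",lambda p:(proj(T,loc(p,L))-ut).ravel()),("scene",lambda p:(proj(S,loc(p,L))-us).ravel())):
    r=least_squares(f,[.5,-.2,.8]); print(nm,r.x.round(4),np.degrees(r.x[2]),r.fun.round(1).tolist())
    if nm=="both":p=r.x
M=[ray(T,t(a),.002) for a in((205,27),(27,193))]+[ray(S,s(a),.002) for a in((46,243),(67,454))]
R=np.array([[np.cos(p[2]),np.sin(p[2])],[-np.sin(p[2]),np.cos(p[2])]])
print("mat far corners",np.round(M,4).tolist(),"in cover frame",[(R@(m-p[:2])).round(4).tolist() for m in M])
# charger housing end corners z=.07 guess
for a in((578,404),(440,528)): print("housing end", (R@(ray(T,t(a),.070)-p[:2])).round(4))
for a in((395,315),(415,372),(438,350),(422,373)): print("objs",ray(T,a,.05).round(3))
print("start px",proj(T,[.2234,-.5563,.2426]),proj(T,[.2234,-.5563,0]))
E
```

```text
both [0.4499 0.1482 0.7378] 42.271519675024926 [-0.8, 0.1, 0.6, -0.0, -1.4, 2.1, -1.2, 1.5, -0.8, 0.4, 0.2, -2.1, 0.1, -2.0, 0.1, -1.9, -1.6, -1.1, -0.2, 0.3]
top [0.4511 0.1473 0.7304] 41.84818482820882 [0.2, -0.7, 1.3, -0.6, -0.9, 1.3, -0.4, 0.4, -0.1, -0.4]
scene [0.4482 0.15   0.7467] 42.78110438837115 [0.2, -0.6, 0.2, -0.9, 0.6, -0.7, -1.1, 0.5, 0.1, 1.6]
mat far corners [[0.5841, 0.2198], [0.5158, 0.2881], [0.5825, 0.2219], [0.5141, 0.2903]] in cover frame [[0.1474, -0.0373], [0.1429, 0.0592], [0.1477, -0.0347], [0.143, 0.0619]]
housing end [-0.0688 -0.0338]
housing end [-0.0689  0.0326]
objs [0.339 0.032]
objs [0.259 0.005]
objs [ 0.29  -0.028]
objs [ 0.258 -0.005]
start px [[931.189573   405.38730793]] [[779.81301674 394.31179135]]
```

Request:
{"method": "apply_moves", "body": {
  "delta_pos": [
    [0,0,-2],
    [0,0,-2],
    [0,0,-2],
    [0,0,-2],
    [0,0,-2],
    [0,0,-2],
    [0,0,-2],
    [0,0,-2]
  ],
  "twist": [-0.18,-0.18,-0.18,-0.18,-0.18,-0.18,-0.18,-0.18],
  "gripper": 5
}}

```text
t: 1.2
tool_pos: [0.2236, -0.5567, 0.404]
orientation: [-1.918, -2.487, -0.001]
force: [-0.2, -0.4, 1.7]
opening: 0.0497
gripper_force: 0.0
```

Request:
{"method": "apply_moves", "body": {
  "delta_pos": [
    [0,0,0],
    [0,0,0],
    [0,0,0],
    [2.45,4.3,0],
    [2.45,4.3,0],
    [2.45,4.3,0],
    [2.45,4.3,0],
    [2.45,4.3,0]
  ],
  "twist": [-0.162,-0.162,-0.163,0,0,0,0,0]
}}

```text
t: 2.2
tool_pos: [0.3004, -0.3199, 0.4035]
orientation: [1.271, 2.873, 0.0]
force: [0.1, 0.3, 0.9]
opening: 0.0501
gripper_force: 0.0
```

Request:
{"method": "apply_moves", "body": {
  "delta_pos": [
    [2.45,4.25,0],
    [2.45,4.25,0],
    [2.45,4.25,0],
    [2.45,4.25,0],
    [2.45,4.25,0],
    [2.45,4.25,0],
    [2.45,4.25,0],
    [2.45,4.25,0]
  ],
  "twist": [0,0,0,0,0,0,0,0]
}}

```text
t: 3.2
tool_pos: [0.42, 0.0539, 0.4037]
orientation: [1.27, 2.873, 0.0]
force: [1.0, -0.9, -0.3]
opening: 0.0499
gripper_force: 0.0
```

Request:
{"method": "apply_moves", "body": {
  "delta_pos": [
    [2.45,4.25,2],
    [2.45,4.25,3],
    [0,0,5],
    [0,0,5],
    [0,0,3],
    [0,0,0]
  ],
  "twist": [0,0,0,0,0,0]
}}

```text
t: 3.95
tool_pos: [0.4479, 0.1453, 0.2208]
orientation: [-1.269, -2.869, 0.005]
force: [0.3, 0.1, 0.1]
opening: 0.0498
gripper_force: 0.0
```

```bash
python3 - <<'E'
from h import *
import cv2
s=robot.read_state();print(s["t"],s["tool_pos"].round(4) if hasattr(s["tool_pos"],"round") else s["tool_pos"])
c=robot.read_camera("wrist");cv2.imwrite("pics/w1.png",c["frame"][:,:,::-1])
p=[.4499,.1482,.7378]
L=[(.0395,-.0335,.075),(-.0395,-.0335,.075),(-.0395,.0335,.075),(.0395,.0335,.075),(0,0,.107)]
print(proj(c,loc(p,L)).round(1).tolist())
E
```

```text
3.95 [0.4479 0.1453 0.2208]
[[373.2, 274.2], [279.2, 274.1], [276.2, 194.8], [376.5, 194.8], [326.6, 247.6]]
```

View pics/w1.png

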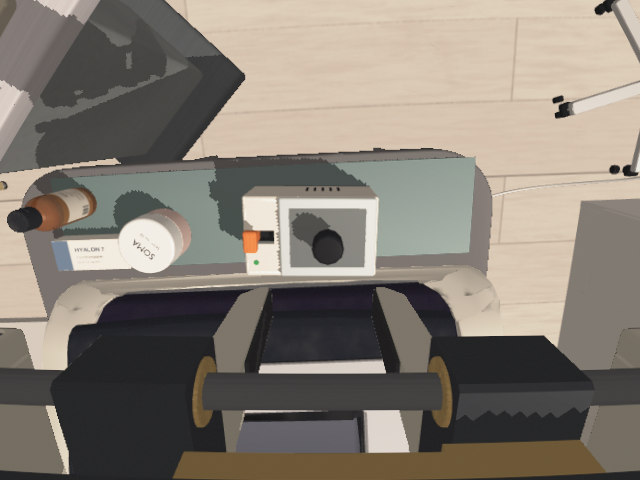

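The wrist view shows the cover square to the image, with corners at about (281,196) and (377,275) and the knob at (328,247). That is about 2 px (1.5 mm) further along +x than predicted. I'll go down to grasp.

Request:
{"method": "apply_moves", "body": {
  "delta_pos": [
    [0.1,0.4,3],
    [0,0,3],
    [0,0,2.5],
    [0,0,2],
    [0,0,1],
    [0,0,0],
    [0,0,0]
  ],
  "twist": [0,0,0,0,0,0,0]
}}

```text
t: 4.88
tool_pos: [0.4531, 0.1493, 0.1101]
orientation: [1.27, 2.872, 0.002]
force: [1.0, 0.4, -0.0]
opening: 0.0499
gripper_force: 0.0
```

Request:
{"method": "apply_moves", "body": {
  "delta_pos": [
    [0,0,0],
    [0,0,0],
    [0,0,0],
    [0,0,0],
    [0,0,0]
  ],
  "twist": [0,0,0,0,0],
  "gripper": 1.5,
  "squeeze": 20
}}

```text
t: 5.5
tool_pos: [0.4521, 0.1491, 0.1088]
orientation: [-1.271, -2.873, 0.0]
force: [-1.3, -2.0, 2.8]
opening: 0.0233
gripper_force: 20.0
```

Request:
{"method": "apply_moves", "body": {
  "delta_pos": [
    [0,0,-0.5],
    [0,0,-1],
    [0,0,-2],
    [0,0,-2.5],
    [0,0,-1],
    [0.3,2,0],
    [0.4,3,0],
    [0.4,3,0]
  ],
  "twist": [0,0,0,0,0,0,0,0]
}}

```text
t: 6.5
tool_pos: [0.5043, 0.2117, 0.1784]
orientation: [-1.271, -2.873, 0.0]
force: [0.3, -0.1, -1.0]
opening: 0.0231
gripper_force: 20.0
```

Request:
{"method": "apply_moves", "body": {
  "delta_pos": [
    [0.1,1.3,0],
    [0,0,2],
    [0,0,3],
    [0,0,3],
    [0,0,2],
    [0,0,1.5],
    [0,0,0.5],
    [0,0,0]
  ],
  "twist": [0,0,0,0,0,0,0,0]
}}

```text
t: 7.5
tool_pos: [0.5131, 0.2206, 0.0589]
orientation: [1.271, 2.873, 0.0]
force: [-0.6, -0.7, -0.9]
opening: 0.0232
gripper_force: 20.0
```

```bash
python3 - <<'E'
from h import *
import cv2
s=robot.read_state();print(s["t"],s["tool_pos"].round(4),s["force"].round(1),s["opening"],s["gripper_force"])
c=robot.read_camera("scene");b=robot.read_camera("top")
f=lambda i:cv2.resize(i,None,fx=2.2,fy=2.2,interpolation=cv2.INTER_CUBIC)
cv2.imwrite("pics/s2.png",np.hstack([f(c["frame"][190:340,200:380]),f(b["frame"][135:285,220:400])])[:,:,::-1])
E
```

```text
7.5 [0.5131 0.2206 0.0589] [-0.6 -0.7 -0.9] 0.0231522022490021 19.99978892155923
```

View pics/s2.png

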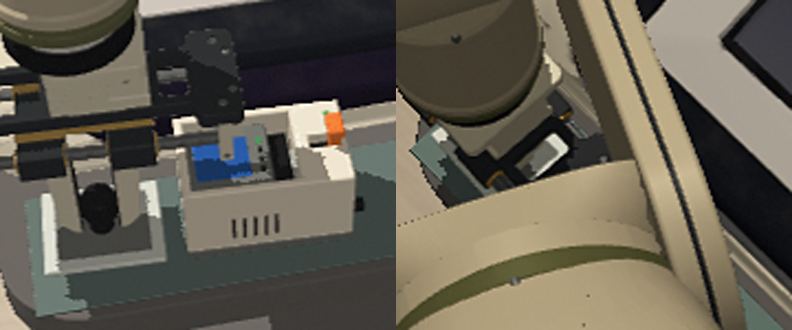

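The cover hangs level over the free mat, clear of the charger, and the well is open with the blue-topped battery in it. I'll lower it slowly.

Request:
{"method": "apply_moves", "body": {
  "delta_pos": [
    [0,0,0.4],
    [0,0,0.3],
    [0,0,0.2],
    [0,0,0.2],
    [0,0,0.15],
    [0,0,0.1],
    [0,0,0]
  ],
  "twist": [0,0,0,0,0,0,0]
}}

```text
t: 8.48
tool_pos: [0.5127, 0.2206, 0.045]
orientation: [-1.271, -2.873, 0.0]
force: [-0.4, -1.2, -1.1]
opening: 0.0233
gripper_force: 20.0
```

Request:
{"method": "apply_moves", "body": {
  "delta_pos": [
    [0,0,0.1],
    [0,0,0.1],
    [0,0,0.05],
    [0,0,0],
    [0,0,0]
  ],
  "twist": [0,0,0,0,0]
}}

```text
t: 9.1
tool_pos: [0.513, 0.2206, 0.0447]
orientation: [1.27, 2.873, -0.0]
force: [-9.9, -3.6, 17.7]
opening: 0.0233
gripper_force: 20.0
```

Request:
{"method": "apply_moves", "body": {
  "delta_pos": [
    [0,0,-0.15],
    [0,0,0]
  ],
  "twist": [0,0]
}}

```text
t: 9.35
tool_pos: [0.5133, 0.2208, 0.0448]
orientation: [1.27, 2.872, 0.001]
force: [-2.6, 0.1, 6.3]
opening: 0.0232
gripper_force: 20.0
```

Request:
{"method": "apply_moves", "body": {
  "delta_pos": [
    [0,0,0],
    [0,0,0],
    [0,0,0],
    [0,0,-0.5],
    [0,0,-2],
    [0,0,-4],
    [0,0,-5],
    [0,0,-4]
  ],
  "twist": [0,0,0,0,0,0,0,0],
  "gripper": 4.3
}}

```text
t: 10.35
tool_pos: [0.5134, 0.2208, 0.2033]
orientation: [1.27, 2.871, 0.004]
force: [0.3, -0.8, 0.0]
opening: 0.0429
gripper_force: 0.0
```

Request:
{"method": "apply_moves", "body": {
  "delta_pos": [
    [-0.1,-1.2,0],
    [-0.2,-2,0],
    [-0.3,-2.5,0],
    [-0.3,-2,0],
    [-0.2,-1.5,0],
    [0,0,0],
    [0,0,0]
  ],
  "twist": [0,0,0,0,0,0,0],
  "gripper": 0
}}

```text
t: 11.22
tool_pos: [0.4524, 0.1508, 0.1993]
orientation: [1.271, 2.873, 0.001]
force: [-0.5, -0.3, -0.8]
opening: 0.0006
gripper_force: 0.0
```

```bash
python3 - <<'E'
from h import *
import cv2
s=robot.read_state();print(s["t"],s["tool_pos"].round(4),s["force"].round(1),s["opening"])
c=robot.read_camera("wrist");a=c["frame"][160:310,220:500]
cv2.imwrite("pics/w2.png",cv2.resize(a,None,fx=2.8,fy=2.8,interpolation=cv2.INTER_CUBIC)[:,:,::-1])
q=[.4508,.1487,.7378]
print(((proj(c,loc(q,[(.0415,-.0345,.07),(-.0415,-.0345,.07),(-.0415,.0345,.07),(.0415,.0345,.07),(.003,0,.063)]))-[220,160])*2.8).round(0).tolist())
E
```

```text
11.225 [0.4524 0.1508 0.1993] [-0.5 -0.3 -0.8] 0.000571617052887525
[[419.0, 346.0], [129.0, 347.0], [117.0, 107.0], [429.0, 107.0], [284.0, 224.0]]
```

View pics/w2.png

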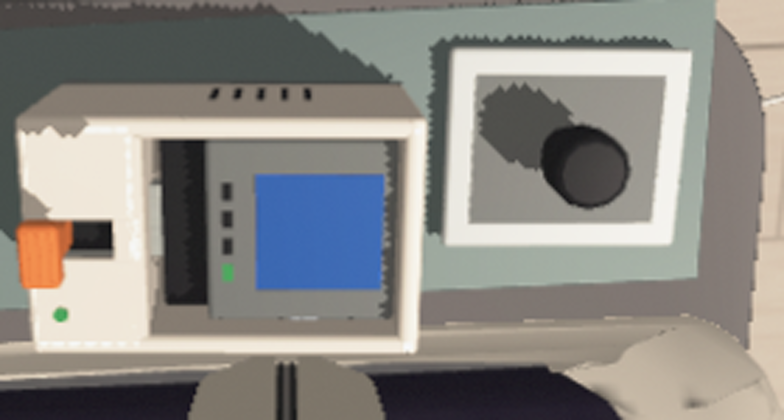

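The cover lies flat on the mat at about (570,150). The well and battery are open below, with the battery top centred near (290,228), and the fingers line up with it.

Request:
{"method": "apply_moves", "body": {
  "delta_pos": [
    [-0.1,0,2.5],
    [-0.1,0,3],
    [0,0,2],
    [0,0,1.5],
    [0,0,1],
    [0,0,0],
    [0,0,0]
  ],
  "twist": [0,0,0,0,0,0,0]
}}

```text
t: 12.15
tool_pos: [0.4541, 0.1492, 0.0999]
orientation: [1.27, 2.872, 0.001]
force: [0.1, 0.5, 1.2]
opening: 0.0008
gripper_force: 0.0
```

Request:
{"method": "apply_moves", "body": {
  "delta_pos": [
    [0,0,0.15],
    [0,0,0.15],
    [0,0,0.15],
    [0,0,0.15],
    [0,0,0.15],
    [0,0,0.15]
  ],
  "twist": [0,0,0,0,0,0]
}}

```text
t: 12.9
tool_pos: [0.4535, 0.149, 0.09]
orientation: [-1.271, -2.873, 0.0]
force: [-0.0, 0.1, -0.8]
opening: 0.0004
gripper_force: 0.0
```

Request:
{"method": "apply_moves", "body": {
  "delta_pos": [
    [0,0,0.15],
    [0,0,0.15],
    [0,0,0.15]
  ],
  "twist": [0,0,0]
}}

```text
t: 13.28
tool_pos: [0.4539, 0.1492, 0.0862]
orientation: [1.27, 2.873, 0.001]
force: [-1.0, 0.2, 6.5]
opening: 0.0006
gripper_force: 3.2
```

Request:
{"method": "apply_moves", "body": {
  "delta_pos": [
    [0,0,0.15],
    [0,0,0.15]
  ],
  "twist": [0,0]
}}

```text
t: 13.52
tool_pos: [0.454, 0.1492, 0.0835]
orientation: [1.27, 2.872, 0.001]
force: [-2.7, -0.8, 7.7]
opening: 0.0005
gripper_force: 4.0
```

Request:
{"method": "apply_moves", "body": {
  "delta_pos": [
    [0,0,0.13],
    [0,0,0.13]
  ],
  "twist": [0,0]
}}

```text
t: 13.78
tool_pos: [0.454, 0.1492, 0.081]
orientation: [1.27, 2.872, 0.001]
force: [-2.7, -0.8, 8.3]
opening: -0.0
gripper_force: 4.3
```

Request:
{"method": "apply_moves", "body": {
  "delta_pos": [
    [0,0,0.13],
    [0,0,0.13]
  ],
  "twist": [0,0]
}}

```text
t: 14.02
tool_pos: [0.4537, 0.1491, 0.0783]
orientation: [1.27, 2.873, 0.0]
force: [-8.4, -3.0, 21.4]
opening: 0.0003
gripper_force: 11.2
```

Request:
{"method": "apply_moves", "body": {
  "delta_pos": [
    [0,0,0.05],
    [0,0,0]
  ],
  "twist": [0,0]
}}

```text
t: 14.28
tool_pos: [0.4537, 0.1491, 0.0784]
orientation: [1.271, 2.873, -0.0]
force: [-6.8, -1.3, 16.7]
opening: 0.0003
gripper_force: 7.8
```

Request:
{"method": "apply_moves", "body": {
  "delta_pos": [
    [0,0,0.05],
    [0,0,0.05],
    [0,0,0]
  ],
  "twist": [0,0,0]
}}

```text
t: 14.65
tool_pos: [0.4538, 0.1491, 0.0783]
orientation: [1.27, 2.873, -0.0]
force: [-12.5, -4.4, 25.2]
opening: 0.0002
gripper_force: 12.7
```

This is the hard stop: the force is rising with no travel. I'll hold here while the lock runs.

Request:
{"method": "apply_moves", "body": {
  "delta_pos": [
    [0,0,0],
    [0,0,0],
    [0,0,0],
    [0,0,0],
    [0,0,0],
    [0,0,0],
    [0,0,0],
    [0,0,0]
  ],
  "twist": [0,0,0,0,0,0,0,0]
}}

```text
t: 15.65
tool_pos: [0.4538, 0.1491, 0.0783]
orientation: [1.27, 2.873, -0.0]
force: [-12.5, -3.6, 25.0]
opening: 0.0004
gripper_force: 12.7
```

Request:
{"method": "apply_moves", "body": {
  "delta_pos": [
    [0,0,0],
    [0,0,0],
    [0,0,0],
    [0,0,0],
    [0,0,0],
    [0,0,0],
    [0,0,0],
    [0,0,0]
  ],
  "twist": [0,0,0,0,0,0,0,0]
}}

```text
t: 16.65
tool_pos: [0.4538, 0.1491, 0.0783]
orientation: [1.27, 2.873, -0.0]
force: [-12.1, -3.5, 26.0]
opening: 0.0005
gripper_force: 12.7
```

Request:
{"method": "apply_moves", "body": {
  "delta_pos": [
    [0,0,0],
    [0,0,0],
    [0,0,0],
    [0,0,0],
    [0,0,0],
    [0,0,0],
    [0,0,0],
    [0,0,0]
  ],
  "twist": [0,0,0,0,0,0,0,0]
}}

```text
t: 17.65
tool_pos: [0.4538, 0.1491, 0.0783]
orientation: [1.27, 2.873, -0.0]
force: [-12.5, -3.8, 25.2]
opening: 0.0001
gripper_force: 12.7
```

Request:
{"method": "apply_moves", "body": {
  "delta_pos": [
    [0,0,0],
    [0,0,0],
    [0,0,0],
    [0,0,0],
    [0,0,0],
    [0,0,0],
    [0,0,0],
    [0,0,0]
  ],
  "twist": [0,0,0,0,0,0,0,0]
}}

```text
t: 18.65
tool_pos: [0.4538, 0.1491, 0.0783]
orientation: [1.27, 2.873, -0.0]
force: [-12.2, -3.2, 25.8]
opening: 0.0001
gripper_force: 12.7
```

```bash
python3 - <<'E'
from h import *
import cv2
s=robot.read_state();print(s["t"],s["tool_pos"].round(4),s["force"].round(1))
c=robot.read_camera("wrist");b=robot.read_camera("scene")
f=lambda i,k:cv2.resize(i,None,fx=k,fy=k,interpolation=cv2.INTER_CUBIC)
cv2.imwrite("pics/h1.png",np.hstack([f(c["frame"][120:320,130:330],2),f(b["frame"][220:320,280:380],4)])[:,:,::-1])
E
```

```text
18.65 [0.4538 0.1491 0.0783] [-12.2  -3.2  25.8]
```

View pics/h1.png

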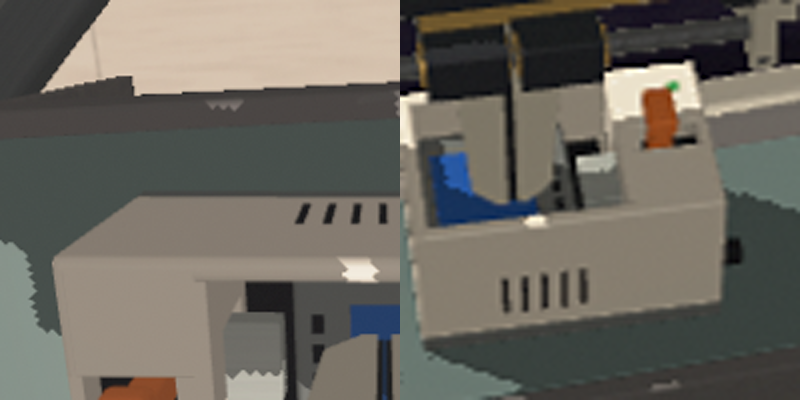

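The bolt (grey, about (255,350) on the left and (595,180) on the right) is over the battery's step, and the orange tab has moved towards the well. I'll hold a bit longer and check that it has stopped.

Request:
{"method": "apply_moves", "body": {
  "delta_pos": [
    [0,0,0],
    [0,0,0],
    [0,0,0],
    [0,0,0],
    [0,0,0],
    [0,0,0],
    [0,0,0],
    [0,0,0]
  ],
  "twist": [0,0,0,0,0,0,0,0]
}}

```text
t: 19.75
tool_pos: [0.4538, 0.1491, 0.0783]
orientation: [1.27, 2.873, -0.0]
force: [-12.2, -3.3, 24.9]
opening: 0.0005
gripper_force: 12.7
```

Request:
{"method": "apply_moves", "body": {
  "delta_pos": [
    [0,0,0],
    [0,0,0],
    [0,0,0],
    [0,0,0],
    [0,0,0],
    [0,0,0],
    [0,0,0],
    [0,0,0]
  ],
  "twist": [0,0,0,0,0,0,0,0]
}}

```text
t: 20.75
tool_pos: [0.4538, 0.1491, 0.0783]
orientation: [1.27, 2.873, -0.0]
force: [-11.7, -3.3, 25.8]
opening: 0.0004
gripper_force: 12.7
```

```bash
python3 - <<'E'
from h import *
import cv2
def tab(i):
    i=i.astype(int); m=(i[...,0]>110)&(i[...,0]>2*i[...,2])&(i[...,0]>1.7*i[...,1]); m[:220]=0;m[320:]=0;m[:,:280]=0;m[:,380:]=0
    y,x=np.nonzero(m); return x.mean().round(2),y.mean().round(2),len(x)
b=robot.read_camera("scene")["frame"]; a=cv2.imread("pics/scene0.png")[:,:,::-1]
old=cv2.resize(cv2.imread("pics/h1.png")[:,400:,::-1],(100,100),interpolation=cv2.INTER_AREA); o=a.copy();o[220:320,280:380]=old
print("start",tab(a),"4s",tab(o),"6s",tab(b), np.abs(old.astype(int)-b[220:320,280:380]).max())
c=robot.read_camera("scene")
for z in(.072,.078): 
    for s in(0,.0105): print(z,s,proj(c,loc([.4508,.1487,.7378],[(-.05+s,0,z)])).round(1))
E
```

```text
start (np.float64(351.84), np.float64(248.09), 103) 4s (np.float64(344.48), np.float64(249.31), 91) 6s (np.float64(344.5), np.float64(249.23), 92) 36
0.072 0 [[343.4 252.4]]
0.072 0.0105 [[336.2 253.3]]
0.078 0 [[343.5 249.7]]
0.078 0.0105 [[336.2 250.6]]
```

The tab moved 7.4 px (about 10.6 mm) and is at rest, so the lock is fully home. I'll let go.

Request:
{"method": "apply_moves", "body": {
  "delta_pos": [
    [0,0,-0.2],
    [0,0,-0.2],
    [0,0,-0.5],
    [0,0,-1.5],
    [0,0,-3],
    [0,0,-4],
    [0,0,-3],
    [0,0,0]
  ],
  "twist": [0,0,0,0,0,0,0,0]
}}

```text
t: 21.85
tool_pos: [0.4555, 0.1495, 0.2039]
orientation: [1.268, 2.868, 0.006]
force: [0.7, -0.4, -0.4]
opening: 0.0005
gripper_force: 0.0
```

Request:
{"method": "apply_moves", "body": {
  "delta_pos": [
    [0,0,0],
    [0,0,0],
    [0,0,0],
    [0,0,0]
  ],
  "twist": [0,0,0,0]
}}

```text
t: 22.35
tool_pos: [0.4532, 0.149, 0.1993]
orientation: [-1.27, -2.872, 0.001]
force: [-0.7, -0.2, 0.3]
opening: 0.0004
gripper_force: 0.0
```

```bash
python3 - <<'E'
from h import *
import cv2
s=robot.read_state();print(s["t"],s["tool_pos"].round(4),s["force"].round(1))
a=robot.read_camera("wrist")["frame"][160:310,220:500]
cv2.imwrite("pics/w3.png",cv2.resize(a,None,fx=2.8,fy=2.8,interpolation=cv2.INTER_CUBIC)[:,:,::-1])
E
```

```text
22.35 [0.4532 0.149  0.1993] [-0.7 -0.2  0.3]
```

View pics/w3.png

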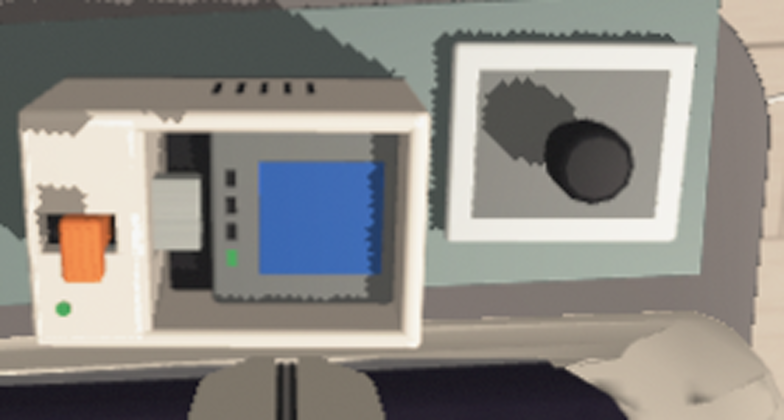

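The bolt (175,212) lies over the battery's step, the tab (85,248) has moved over, the battery is level and the cover is flat. I'll hand the job in.

```bash
python3 -c "
from plant import robot
print(robot.close_job())"
```

```text
the job is handed in; nothing more can be done
None
```

I've handed the job in, at about 22 s of the 48 s allowed: the cover lies flat on the mat beyond the charger, and the battery is down under the lock, which had stopped moving fully home before I let go; no verdict was returned.

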